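Sort the used bottles and the sample vial into their bench trays

ROBOT

A 6-joint arm with a two-finger parallel gripper is mounted at the origin on a cart in front of the work surface, level with it; the furniture and walls round the work are solid. World frame = base frame: x ahead of the robot, y to its left, z up, the work surface at z = 0. Lengths are in m, angles in rad, forces in N, time in s.
With the tool pointing down it reaches from about 0.25 to 0.725 m from the base axis. Payload 4 kg.
Tool frame: the origin (TCP) lies at the very end of the fingers, on their centre line; the grasp point (between the pads) lies 19 mm behind it; z points along the fingers, y is the line along which they close (so a half turn about z gives the same grasp; the last joint's range is limited). The gripper opens to 85 mm and grips with 20 to 120 N. Pads are 22 mm wide; open, the fingers measure 114 mm over their backs; the gripper's body (76 mm by 85 mm) begins 54 mm behind the grasp point. The pads swing forward as they close: fully open they stand 13 mm farther back than shut.
Start: joints at [1.347, 0.241, 0.005, 1.335, 0, 1.571], TCP at [0.111, 0.488, 0.231] pointing down, gripper open.
Joint ranges: [-2.72, 2.72], [-1.05, 1.87], [-1.09, 1.28], [-1.99, 2.15], [-1.42, 1.44], [-3.14, 3.14]. Speed limits (rad/s): [2.79, 2.79, 3.14, 3.14, 3.14, 3.14].

INTERFACE

Orientations are given as a unit quaternion [x, y, z, w].
In Python, from workcell import bot, vision, workorder, boxes_of gives the robot as it stands.
- The arm moves only by the tool send_rows, never from a script. Its argument "motion" is text: rows parted by semicolons, each of 5 numbers parted by spaces: the closure, from -1 (fully open) to 1 (shut), so that 0 is half open, then the shift along the tool's x, y, z in cm, then the turn about the tool's z in rad. In form: claw x y z twist; .... A call has 1 to 5 rows; each row is the pose to reach, as a shift and turn from the pose commanded when the call began, along the tool's axes at that moment; what a row does not reach only later rows make up. A row lasts 1/10 s, in which the tool goes at most 50 mm and 8.59 degrees, less where a joint would pass 70% of its speed; a pose out of reach is approached as far as the arm can. A call with a gripper value outside its range is refused whole. The fingers move at their own pace and stop on an object; the grip force is fixed at half the most. Time passes only in rows, so rows that repeat a pose let the fingers close. It gives the time, the measured TCP pose, the force, the opening and the grip force at its end, in the units of the state.
- bot.get_obs(): the state, without advancing time (a new reading comes with each control period).
- vision.camera(name): name is "side" or "top"; returns the picture (384x512x3 uint8, red, green, blue); there is no depth.
- vision.camera_model(name): a dict with "fov_y" (degrees; the focal length in pixels is half the picture's height over the tangent of half this angle, whatever the lens; pixels are square), "cx", "cy" (the principal point, pixels), "world_from_camera" (4x4, takes a point from camera to world coordinates). Camera axes: x right, y down, z forward; pixel columns grow to the right and rows downward; lengths in m; the calibration is good to about 2 mm. A picture is of the moment at which its call begins. camera_model takes no time and is no camera call.
- workorder.job_done(): hands the job in; it is judged then, once.
Trained networks look in the newest picture that a camera, given by its name, has taken for a name from the list of things; names that differ only in an ending like _2 or _b are one class to them, and where a whole thing is asked for, a point or a joint stands for the part that bears it (a point fixed in the world has none). Each returns a list of dicts, best first, with "conf" (0 to 1); they miss things now and then, are a little off and sometimes report something else, mostly with a low value. They report only what shows in the picture. A call takes as long as a camera call. They do not tell look-alikes from the thing itself.
- boxes_of(camera, target): "rect" ([centre column, centre row, width, height] in pixels, round what is visible of it).
The state is a dict: "clock": time; "joint_pos": joint angles; "joint_vel": joint speeds; "tau": joint torques, N m; "eef_pos": TCP position; "tool_rot": TCP orientation; "ft_force": force on the tool from outside, world axes, zero at the start; "ft_torque": the same for the moment, N m; "grip_width": finger opening in m; "grasp_force": force on a finger pad.
Only numpy, scipy, OpenCV 4.12 (cv2) and the standard library are available. Lean on these libraries where they do the work, as an engineer would, in place of code of your own. Each camera call takes 0.05 s, during which the arm holds its last target. There are 200 camera calls.

TASK

Clear up the front of the bench: stand the two small black-capped amber bottles that stand there (not those stored at the back) in the black tray, one in each bay, stand the red-capped squeeze bottle in the red tray, and stand the sample vial in the small white tray. Everything sorted must end upright on the floor of its tray, and the small beaker and the roll of masking tape must be left where they are.

Things in the scene. Friction and masses are not known exactly. Their poses are not given: they have to be found in the camera images.
- honey_bottle: small amber glass bottle with honey-coloured contents, a white label and a black screw cap; body 45 mm diameter and straight up to 57 mm, narrowing above; 99 mm tall with the cap (cap 28 mm across, the top 16 mm); about 0.14 kg. It can be held round the body or by the cap. Origin: centre of the underside; z is up along its axis. Stands loose on the bench at the start.
- dark_bottle: small amber glass bottle with dark brown contents, a white label and a black screw cap; same size, shape and weight as honey_bottle. Origin: centre of the underside; z is up along its axis. Stands loose on the bench at the start.
- squeeze_bottle: white plastic squeeze bottle with a red cap and red nozzle; body 58 mm diameter and straight up to 66 mm, narrowing to the cap; the cap, 33 mm across, lies 99 to 119 mm above the underside, the thin nozzle (16 mm) above it ends at 137 mm; about 0.12 kg. Too tall for some grippers to reach the body from above: hold it by the cap. Origin: centre of the underside; z is up along its axis. Stands loose on the bench at the start.
- vial: small clear sample vial with a white cap, 23 mm diameter, 45 mm tall, about 0.02 kg; grip it anywhere round. Origin: centre of the underside; z is up along its axis. Stands loose on the bench at the start.
- black_tray: black spill tray, 88 mm (x) by 172 mm (y), walls 25 mm high and 4 mm thick, floor 3 mm thick. A cross wall at y = 0 parts it into two bays, each 80 x 80 mm inside, with centres 42 mm from the origin along the tray's +y and -y. Origin: centre of the underside; z up, x and y along its sides. Fixed to the bench.
- red_tray: red square spill tray with one bay, 96 x 96 mm, walls 25 mm high and 4 mm thick (88 x 88 mm inside), floor 3 mm thick. Origin: centre of the underside; z up, x and y along its sides. Fixed to the bench.
- white_tray: white square tray with one bay, the smallest, 72 x 72 mm, walls 14 mm high and 4 mm thick (64 x 64 mm inside), floor 3 mm thick. Origin: centre of the underside; z up, x and y along its sides. Fixed to the bench.
- beaker: small glass beaker with brown contents, 66 mm diameter with a spout, 79 mm tall, loose; not to be moved. Origin: centre of its underside.
- tape_roll: roll of masking tape lying flat, 104 mm diameter, 25 mm high, loose; not to be moved. Origin: centre of its underside.
There are look-alikes about, which are no part of the job. What is shaped like the vial but green is not meant. There is more than one size of the dark_bottle; the job needs the larger.

How it is judged:
At the end, for the whole second after the job is handed in: One amber bottle in each bay of the black tray, squeeze bottle in the red, vial in the white tray: each inside the walls, on the floor (underside under 8 mm above the tray's), within 0.12 rad of upright, released, at rest; beaker and tape roll upright within 25 mm of their start (((x of honey_bottle in the frame of black_tray between -0.018 and 0.018 m and y of honey_bottle in the frame of black_tray between 0.024 and 0.06 m and z of honey_bottle in the frame of black_tray between -0.003 and 0.008 m and angle between each of honey_bottle, dark_bottle's own z axis and vertical below 0.12 rad and x of dark_bottle in the frame of black_tray between -0.018 and 0.018 m and y of dark_bottle in the frame of black_tray between -0.06 and -0.024 m and z of dark_bottle in the frame of black_tray between -0.003 and 0.008 m) or (x of dark_bottle in the frame of black_tray between -0.018 and 0.018 m and y of dark_bottle in the frame of black_tray between 0.024 and 0.06 m and z of dark_bottle in the frame of black_tray between -0.003 and 0.008 m and angle between each of dark_bottle, honey_bottle's own z axis and vertical below 0.12 rad and x of honey_bottle in the frame of black_tray between -0.018 and 0.018 m and y of honey_bottle in the frame of black_tray between -0.06 and -0.024 m and z of honey_bottle in the frame of black_tray between -0.003 and 0.008 m)) and x of squeeze_bottle in the frame of red_tray between -0.018 and 0.018 m and y of squeeze_bottle in the frame of red_tray between -0.018 and 0.018 m and z of squeeze_bottle in the frame of red_tray between -0.003 and 0.008 m and angle between each of squeeze_bottle, vial's own z axis and vertical below 0.12 rad and x of vial in the frame of white_tray between -0.023 and 0.023 m and y of vial in the frame of white_tray between -0.023 and 0.023 m and z of vial in the frame of white_tray between -0.003 and 0.008 m and linear speed of each of honey_bottle, dark_bottle, squeeze_bottle, vial below 0.02 m/s and angular speed of each of honey_bottle, dark_bottle, squeeze_bottle, vial below 0.3 rad/s and distance of each of beaker, tape_roll from where it was at the start of the episode below 0.025 m and angle between each of beaker, tape_roll's own z axis and vertical below 0.15 rad); the robot touches nothing.
It fails at once if the small beaker is pushed more than 25 mm from its place or tipped (distance of beaker from where it was at the start of the episode above 0.025 m or angle between beaker's own z axis and vertical above 0.35 rad).
It fails at once if the roll of masking tape is pushed more than 25 mm from its place or tipped (distance of tape_roll from where it was at the start of the episode above 0.025 m or angle between tape_roll's own z axis and vertical above 0.35 rad).
It also fails if it takes over 109 s, if anything falls off the work surface, if the arm or the gripper's body presses on something with over 40 N, if the wrist force passes 120 N, or if a joint passes its speed limit or range.

## Working session

There is one attempt and no reset: what is moved stays moved. The work goes in short steps, Python scripts to look and compute and a tool call to move; the robot and the scene stay as the last step left them, time stands still between calls to the robot, and variables do not carry over. Pictures are saved under pics/ and viewed, at most 14 in all, crops included, and the job is handed in when it is done.

Besides the shell and the picture viewer there is one more tool, called after "Request:" by a JSON object that holds its "fn" and its "kwargs", one argument or row to a line. send_rows: Moves the arm, as the interface text tells. Its arguments: {"type":"object","properties":{"motion":{"type":"string"}},"required":["motion"]}

```bash
ls; mkdir -p pics
cat > h.py <<'E'
import numpy as np,cv2
from workcell import bot,vision,workorder,boxes_of
def save(n,f):
    im=vision.camera(n); cv2.imwrite('pics/'+f,cv2.resize(im[:,:,::-1],None,fx=1.5,fy=1.5,interpolation=cv2.INTER_CUBIC)); return im
def ray(n,u,v):
    m=vision.camera_model(n); f=192/np.tan(np.radians(m['fov_y'])/2); T=np.array(m['world_from_camera'])
    return T[:3,3],T[:3,:3]@np.array([(u-m['cx'])/f,(v-m['cy'])/f,1])
def at(n,u,v,z):
    o,d=ray(n,u,v); return o+d*(z-o[2])/d[2]
def proj(n,p):
    m=vision.camera_model(n); f=192/np.tan(np.radians(m['fov_y'])/2); q=np.linalg.inv(np.array(m['world_from_camera']))@np.append(p,1)
    return q[0]/q[2]*f+m['cx'],q[1]/q[2]*f+m['cy']
E
python3 - <<'E'
from h import *
np.set_printoptions(precision=3,suppress=True)
for n in('top','side'):
    save(n,n+'0.png'); m=vision.camera_model(n); print(n,m['fov_y'],np.array(m['world_from_camera']))
    for t in 'honey_bottle dark_bottle squeeze_bottle vial black_tray red_tray white_tray beaker tape_roll'.split():
        print(t,[(np.round(b['rect']),round(b['conf'],2)) for b in boxes_of(n,t)])
print(bot.get_obs())
E
```

```text
pics
top 57.330950860762066 [[-0.006 -0.989  0.148  0.361]
 [-1.     0.006 -0.004 -0.01 ]
 [ 0.003 -0.148 -0.989  1.089]
 [ 0.     0.     0.     1.   ]]
honey_bottle []
dark_bottle [(array([368., 206.,  22.,  18.]), 0.86), (array([344., 225.,  18.,   9.]), 0.47)]
squeeze_bottle [(array([270., 218.,  19.,  17.]), 0.74)]
vial [(array([320., 211.,  12.,   4.]), 0.47), (array([303., 210.,  14.,  11.]), 0.44)]
black_tray [(array([252., 158.,  66.,  46.]), 0.97)]
red_tray [(array([329., 160.,  39.,  35.]), 0.89)]
white_tray [(array([223., 208.,  24.,  17.]), 0.74), (array([170., 157.,  26.,  25.]), 0.64)]
beaker [(array([224., 208.,  25.,  18.]), 0.85)]
tape_roll [(array([183., 208.,  32.,  37.]), 0.71)]
side 43.43384686890662 [[ 0.998 -0.038  0.059  0.431]
 [-0.069 -0.609  0.79  -1.033]
 [ 0.006 -0.792 -0.61   0.844]
 [ 0.     0.     0.     1.   ]]
honey_bottle [(array([234., 129.,  16.,  36.]), 0.89)]
dark_bottle [(array([220., 277.,  18.,  30.]), 0.91), (array([248., 297.,  24.,  43.]), 0.71)]
squeeze_bottle [(array([227., 204.,  26.,  48.]), 0.78)]
vial [(array([238., 240.,   5.,  10.]), 0.71), (array([237., 258.,   8.,  16.]), 0.45)]
black_tray [(array([296., 205.,  42.,  52.]), 0.95)]
red_tray [(array([310., 267.,  45.,  41.]), 0.66)]
white_tray [(array([292., 153.,  24.,  18.]), 0.84)]
beaker [(array([237., 178.,  22.,  27.]), 0.72), (array([227., 202.,  24.,  51.]), 0.51)]
tape_roll [(array([240., 159.,  32.,  23.]), 0.82)]
{'clock': 1.0, 'joint_pos': array([1.347, 0.241, 0.005, 1.335, 0.   , 1.571]), 'joint_vel': array([-0.   ,  0.002, -0.001,  0.002, -0.   , -0.001]), 'tau': array([ -0.001, -37.222,  25.27 ,   0.001,   0.   ,  -0.   ]), 'eef_pos': array([0.111, 0.488, 0.231]), 'tool_rot': array([ 0.112,  0.994,  0.   , -0.   ]), 'ft_force': array([ 0.702, -0.404,  0.39 ]), 'ft_torque': array([-0.033, -0.058,  0.015]), 'grasp_force': 0.0, 'grip_width': 0.08544874060307905}
```

View pics/top0.png

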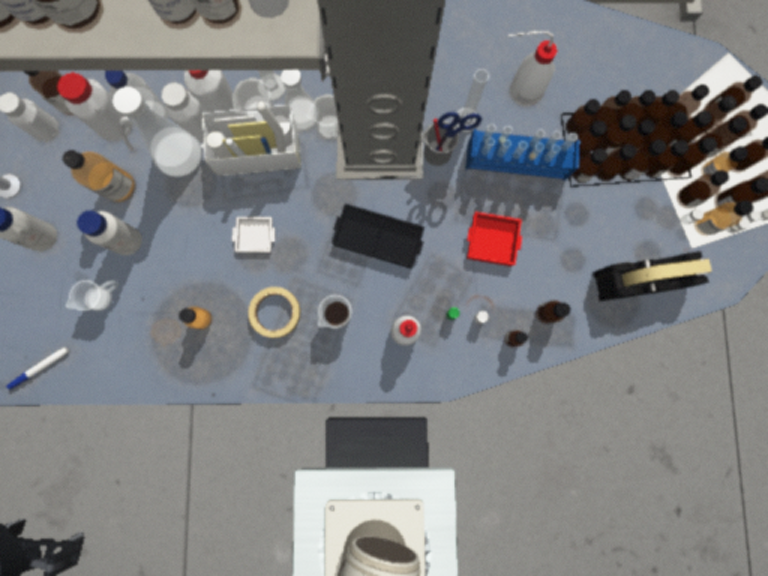

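View pics/side0.png

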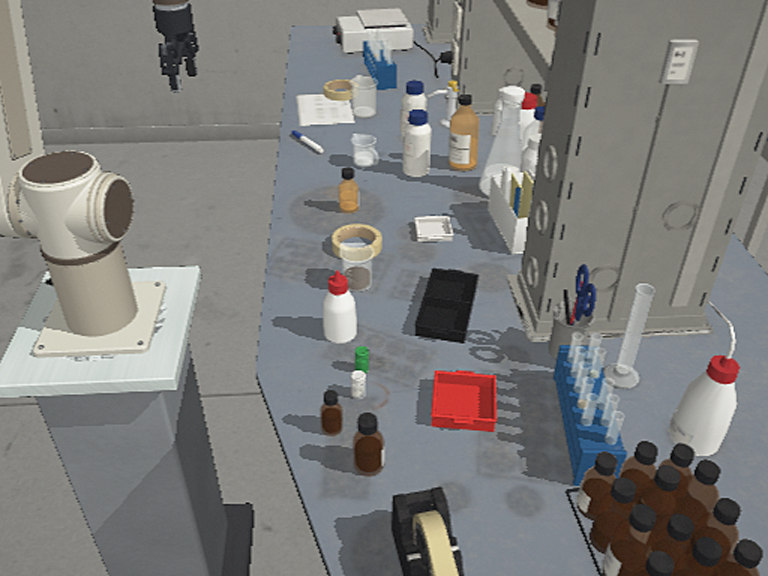

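The top view (displayed at 1.5x) shows the honey cap at (190,318), the large dark cap at (555,312), and a small dark look-alike at (515,340). The squeeze cap is at (408,327), the white vial cap at (482,317) and a green look-alike at (453,313). The beaker is at (334,312) and the tape at (273,312). The trays are white (254,236), black (378,237) and red (495,239). The side view agrees.

```bash
cat > m.py <<'E'
from h import *
np.set_printoptions(precision=3,suppress=True)
from scipy.optimize import least_squares
im=vision.camera('top'); si=vision.camera('side')
def blob(I,c,half,f):
    u,v=int(c[0]/1.5),int(c[1]/1.5); S=I[v-half:v+half+1,u-half:u+half+1].astype(int); m=f(S).astype(np.uint8)
    n,l,st,ce=cv2.connectedComponentsWithStats(m); k=1+np.argmax(st[1:,4]); ys,xs=np.where(l==k)
    r=cv2.minAreaRect(np.c_[xs,ys].astype(np.float32))
    return ce[k]+[u-half,v-half],st[k,4],cv2.boxPoints(r)+[u-half,v-half]
dark=lambda S:S.max(2)<55
red=lambda S:(S[...,0]>130)&(S[...,1]<60)
white=lambda S:S.min(2)>195
def tri(a,b):
    return least_squares(lambda p:np.r_[np.array(proj('top',p))-a,np.array(proj('side',p))-b],[.4,0,.05]).x
for n,c,s,f,h,z in [('honey',(190,316),(348,174),dark,7,.091),('dark',(556,311),(367,424),dark,8,.091),('squeeze',(407,328),(338,290),red,10,.116),('vial',(482,316),(358,378),white,6,.04)]:
    a,na,_=blob(im,c,h,f); b,nb,_=blob(si,s,10,f)
    print(n,a*1.5,na,b*1.5,nb,'tri',tri(a,b),'plane',at('top',*a,z))
for n,c,f,h,z in [('black',(378,237),dark,36,.02),('red',(495,239),red,24,.02),('white',(254,236),white,18,.01)]:
    a,na,bx=blob(im,c,h,f); P=np.array([at('top',*p,z)[:2] for p in bx])
    print(n,P.mean(0),np.linalg.norm(P-np.roll(P,1,0),axis=1),'edge angs',[round(np.degrees(np.arctan2(*(P[i]-P[i-1])[::-1]))) for i in range(4)])
for n,c,z in [('beaker',(335,311),.079),('tape',(273,312),.025),('greenvial',(453,313),.045),('smalldark',(516,338),.06)]:
    print(n,at('top',c[0]/1.5,c[1]/1.5,z))
cv2.imwrite('pics/c1.png',cv2.resize(im[130:250,100:400,::-1],None,fx=2.6,fy=2.6,interpolation=cv2.INTER_CUBIC))
E
python3 m.py
```

```text
honey [186.6  315.36] 50 [346.719 173.031] 48 tri [0.452 0.355 0.087] plane [0.453 0.353 0.091]
dark [553.814 311.525] 177 [366.608 423.412] 153 tri [ 0.458 -0.349  0.076] plane [ 0.456 -0.344  0.091]
squeeze [407.581 327.86 ] 68 [337.923 284.141] 117 tri [ 0.425 -0.065  0.106] plane [ 0.425 -0.064  0.116]
vial [482.143 316.157] 35 [358.667 376.139] 54 tri [ 0.452 -0.218  0.039] plane [ 0.452 -0.217  0.04 ]
black [ 0.623 -0.009] [0.181 0.091 0.183 0.09 ] edge angs [73, -15, -107, 163]
red [ 0.617 -0.251] [0.107 0.1   0.108 0.1  ] edge angs [80, -11, -100, 168]
white [0.632 0.252] [0.068 0.085 0.068 0.085] edge angs [2, -90, -179, 90]
beaker [0.46  0.073 0.079]
tape [0.464 0.203 0.025]
greenvial [ 0.458 -0.159  0.045]
smalldark [ 0.407 -0.278  0.06 ]
```

View pics/c1.png

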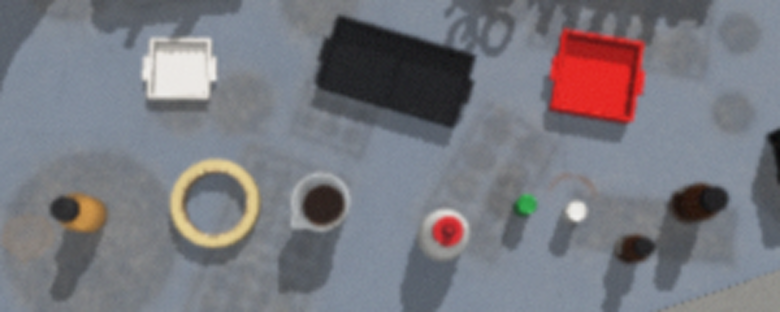

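The crop shows the rim corners of each tray clearly. In crop px the black tray's corners are (338,17), (474,58), (452,126), (318,85), and the dark cap is at (715,199).

Run:
```python
from h import *
np.set_printoptions(precision=3,suppress=True)
g=lambda x,y,z:at('top',100+x/2.6,130+y/2.6,z)[:2]
for n,c,z in [('black',[(338,17),(474,58),(452,126),(318,85)],.0125),('red',[(565,30),(643,40),(632,122),(550,112)],.0125),('white',[(147,39),(212,38),(213,101),(147,102)],.007)]:
    P=np.array([g(*p,z) for p in c]); print(n,P.mean(0),np.linalg.norm(P-np.roll(P,1,0),axis=1)); d=P[0]-P[1]; print('ang',np.degrees(np.arctan2(d[1],d[0])))
print('dark',g(715,199,.097),'tower',g(620,0,0), at('top',250,118,0))
for n,p in [('dark',(.456,-.352,.091)),('honey',(.452,.355,.091)),('sq',(.425,-.065,.119)),('vial',(.452,-.218,.045))]: print(n,np.array(proj('side',p))*1.5)
print([np.array(proj('side',p))*1.5 for p in [(.62,-.01,.003),(.615,-.25,.003),(.63,.252,.003)]])
```

```text
black [ 0.624 -0.011] [0.088 0.173 0.088 0.169]
ang 72.42616845348606
red [ 0.617 -0.255] [0.104 0.095 0.103 0.099]
ang 82.14041583874042
white [0.628 0.251] [0.078 0.079 0.078 0.08 ]
ang 90.60888436798395
dark [ 0.458 -0.359] tower [ 0.716 -0.289] [ 0.757 -0.005  0.   ]
dark [364.863 417.87 ]
honey [347.156 171.19 ]
sq [337.83  278.064]
vial [358.485 373.715]
[array([445.304, 306.634]), array([462.845, 402.471]), array([433.213, 228.927])]
```

Request:
{"fn": "send_rows", "kwargs": {
  "motion": "-0.3 -7 -3 2 -0.112; -0.3 -15 -6 4 -0.224; -0.3 -22 -9 5 -0.224; -0.3 -30 -12 6 -0.224; -0.3 -30 -12 6 -0.224"
}}

```text
clock: 1.6
eef_pos: [0.3136, 0.3467, 0.183]
tool_rot: [-0.0, 1.0, 0.0, 0.0]
ft_force: [1.2, 1.8, 0.6]
grip_width: 0.0558
grasp_force: 0.0
```

Request:
{"fn": "send_rows", "kwargs": {
  "motion": "-0.3 0 0 0 0; -0.3 0 0 0 0"
}}

```text
clock: 1.8
eef_pos: [0.3131, 0.3471, 0.1829]
tool_rot: [0.002, 1.0, -0.0, -0.0]
ft_force: [-0.6, -0.4, 1.1]
grip_width: 0.0557
grasp_force: 0.0
```

Request:
{"fn": "send_rows", "kwargs": {
  "motion": "-0.3 -4.6 0.3 0 0; -0.3 -9.2 0.6 0 0; -0.3 -13.9 0.8 0 0; -0.3 -13.9 0.8 4 0; -0.3 -13.9 0.8 4 0"
}}

```text
clock: 2.3
eef_pos: [0.4484, 0.3554, 0.1383]
tool_rot: [-0.001, 1.0, -0.003, -0.004]
ft_force: [-1.0, -0.7, -0.3]
grip_width: 0.0556
grasp_force: 0.0
```

Run:
```python
from h import *
im=vision.camera('side');cv2.imwrite('pics/s1.png',cv2.resize(im[60:200,160:340,::-1],None,fx=4,fy=4,interpolation=cv2.INTER_CUBIC))
o=bot.get_obs();print(o['eef_pos'],o['joint_pos'],proj('side',o['eef_pos']))
```

```text
[0.44830582 0.35571359 0.14043474] [6.70476954e-01 4.40508747e-01 5.00230665e-02 1.18781704e+00
 4.98948424e-04 6.68082069e-01] (np.float64(229.86967196330335), np.float64(100.16526594067966))
```

View pics/s1.png

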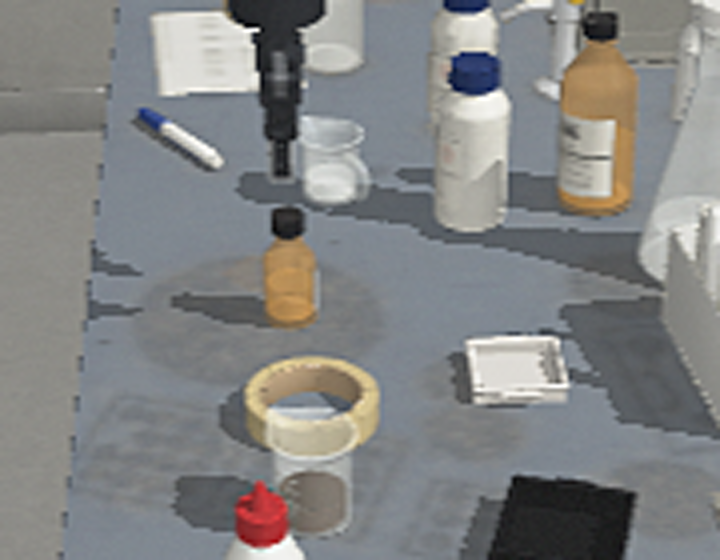

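The finger tips sit just above the honey cap: tips at crop column 282, cap at (288,220). That puts the cap about 4 mm further out in x.

Request:
{"fn": "send_rows", "kwargs": {
  "motion": "-0.3 -0.4 0 3.5 0; -0.3 -0.4 0 7.1 0; 1 -0.4 0 7.1 0; 1 -0.4 0 7.1 0; 1 -0.4 0 7.1 0"
}}

```text
clock: 2.85
eef_pos: [0.456, 0.3575, 0.0748]
tool_rot: [-0.001, 1.0, 0.001, 0.001]
ft_force: [0.9, 0.6, -1.0]
grip_width: 0.0297
grasp_force: 56.8
```

Request:
{"fn": "send_rows", "kwargs": {
  "motion": "1 0 0 0 0; 1 0 0 0 0; 1 0 0 0 0; 1 0 0 -4 0; 1 0 0 -8 0"
}}

```text
clock: 3.35
eef_pos: [0.4542, 0.3549, 0.1516]
tool_rot: [0.0, 1.0, -0.001, -0.002]
ft_force: [0.3, 0.5, -1.1]
grip_width: 0.0291
grasp_force: 57.3
```

Request:
{"fn": "send_rows", "kwargs": {
  "motion": "1 -2.2 -4 0 0; 1 -4.4 -8 0 0; 1 -6.6 -12 0 0; 1 -8.8 -16 0 0; 1 -11 -20 0 0"
}}

```text
clock: 3.85
eef_pos: [0.566, 0.1543, 0.1525]
tool_rot: [-0.0, 1.0, 0.0, 0.0]
ft_force: [1.0, 0.9, -1.1]
grip_width: 0.0294
grasp_force: 57.3
```

Request:
{"fn": "send_rows", "kwargs": {
  "motion": "1 -2.4 -4.2 0 0; 1 -4.8 -8.4 0 0; 1 -7.3 -12.6 0 0; 1 -7.3 -12.6 0 0; 1 -7.3 -12.6 2 0"
}}

```text
clock: 4.35
eef_pos: [0.6412, 0.0281, 0.1348]
tool_rot: [0.002, 1.0, 0.0, 0.003]
ft_force: [1.5, 0.2, -1.5]
grip_width: 0.0296
grasp_force: 57.3
```

Run:
```python
from h import *
im=vision.camera('side');cv2.imwrite('pics/s2.png',cv2.resize(im[110:260,200:380,::-1],None,fx=4,fy=4,interpolation=cv2.INTER_CUBIC))
o=bot.get_obs();print(o['eef_pos'],o['grip_width'],proj('side',o['eef_pos']),proj('side',o['eef_pos']-[0,0,.07]))
```

```text
[0.63765975 0.0288836  0.12912127] 0.029382112753391806 (np.float64(304.1675499304206), np.float64(158.3479000005325)) (np.float64(302.47341886600805), np.float64(179.50992988198257))
```

View pics/s2.png

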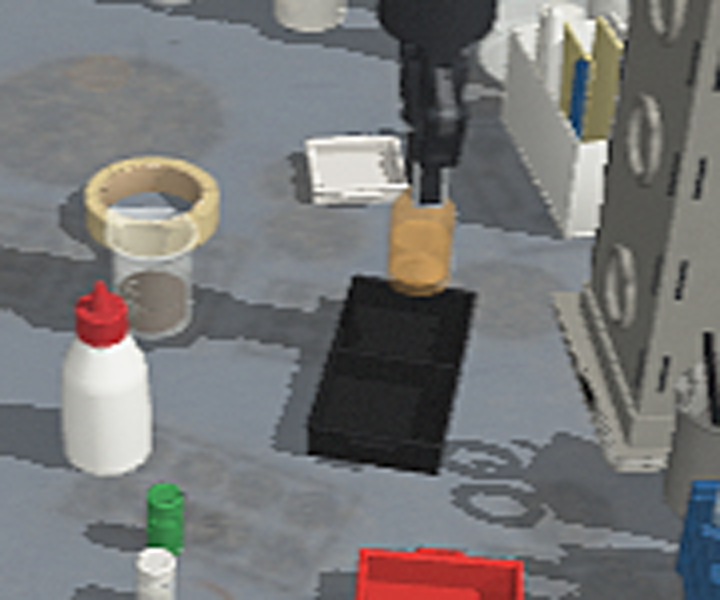

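The honey bottle hangs upright over the +y bay, with its base at crop (418,278). Projected down, it lands about 4 mm too far out in x, so I'll correct that while lowering.

Request:
{"fn": "send_rows", "kwargs": {
  "motion": "1 0.4 0 2.5 0; 1 0.4 0 4.5 0; 1 0.4 0 5.6 0; 1 0.4 0 5.7 0; 1 0.4 0 5.7 0"
}}

```text
clock: 4.9
eef_pos: [0.6344, 0.0305, 0.0755]
tool_rot: [-0.0, 1.0, 0.0, 0.0]
ft_force: [0.3, -0.7, -0.7]
grip_width: 0.0291
grasp_force: 57.4
```

Request:
{"fn": "send_rows", "kwargs": {
  "motion": "-0.3 0 0 0 0; -0.3 0 0 0 0; -0.3 0 0 0 0; -0.3 0 0 -4 0; -0.3 0 0 -8 0"
}}

```text
clock: 5.4
eef_pos: [0.633, 0.0299, 0.1544]
tool_rot: [-0.0, 1.0, -0.0, -0.002]
ft_force: [0.8, 0.4, 0.4]
grip_width: 0.0558
grasp_force: 0.0
```

Request:
{"fn": "send_rows", "kwargs": {
  "motion": "-0.3 2 -4.4 0 0; -0.3 4 -8.8 0 0; -0.3 6 -13.2 0 0; -0.3 8 -17.6 0 0; -0.3 10 -22 0 0"
}}

```text
clock: 5.9
eef_pos: [0.5336, -0.1916, 0.1556]
tool_rot: [-0.0, 1.0, -0.0, 0.0]
ft_force: [0.6, -0.9, 0.0]
grip_width: 0.0557
grasp_force: 0.0
```

Request:
{"fn": "send_rows", "kwargs": {
  "motion": "-0.3 2 -4.2 0 0; -0.3 4 -8.4 0 0; -0.3 6 -12.6 0 0; -0.3 7.7 -16.7 0 0; -0.3 7.7 -16.7 1.5 0"
}}

```text
clock: 6.4
eef_pos: [0.4564, -0.3634, 0.1424]
tool_rot: [0.004, 1.0, -0.003, 0.002]
ft_force: [0.2, 0.2, 0.1]
grip_width: 0.0552
grasp_force: 0.0
```

Run:
```python
from h import *
im=vision.camera('side');a=cv2.resize(im[210:340,190:310,::-1],None,fx=4,fy=4,interpolation=cv2.INTER_CUBIC)
o=bot.get_obs();print(o['eef_pos'],o['grip_width'],(np.array(proj('side',o['eef_pos']))-[190,210])*4,(np.array(proj('side',o['eef_pos']*[1,1,0]+[0,0,.099]))-[190,210])*4)
b=cv2.resize(vision.camera('side')[80:230,230:330,::-1],None,fx=3,fy=3.4667)
cv2.imwrite('pics/s3.png',np.hstack([a,b]))
```

```text
[ 0.45549698 -0.35966107  0.13830073] 0.05552120914863669 [211.72328718 221.37703146] [212.54691345 274.96111889]
```

View pics/s3.png

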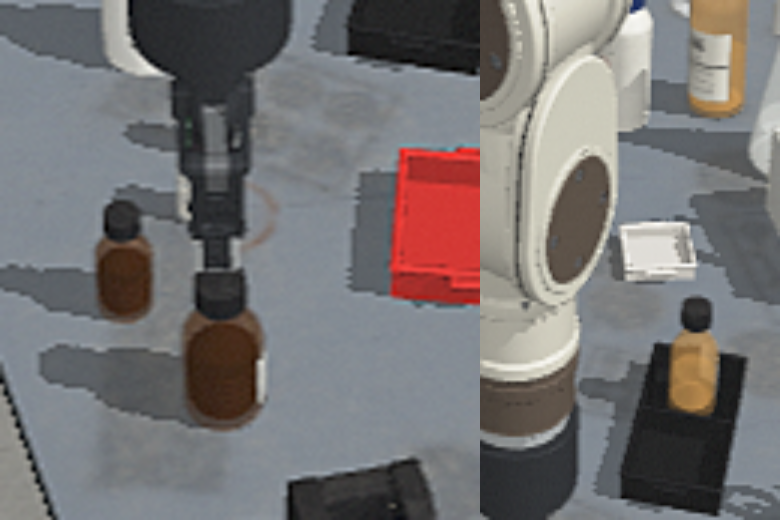

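Honey stands upright in the far bay. The dark cap is at crop (222,277) against an expected (212–216,275), so x needs about +4 mm.

Request:
{"fn": "send_rows", "kwargs": {
  "motion": "-0.3 -0.4 0 3.5 0; -0.3 -0.4 0 6.9 0; -0.3 -0.4 0 6.9 0; 1 -0.4 0 6.9 0; 1 -0.4 0 6.9 0"
}}

```text
clock: 7.0
eef_pos: [0.463, -0.3575, 0.0734]
tool_rot: [-0.001, 1.0, -0.001, 0.001]
ft_force: [0.3, 1.3, -1.2]
grip_width: 0.0284
grasp_force: 56.8
```

Request:
{"fn": "send_rows", "kwargs": {
  "motion": "1 0 0 0 0; 1 0 0 0 0; 1 0 0 0 0; 1 0 0 -4 0; 1 0 0 -8 0"
}}

```text
clock: 7.5
eef_pos: [0.4602, -0.3561, 0.1506]
tool_rot: [-0.0, 1.0, 0.001, -0.002]
ft_force: [0.5, -0.4, -0.3]
grip_width: 0.029
grasp_force: 57.6
```

Request:
{"fn": "send_rows", "kwargs": {
  "motion": "1 -2.1 4.3 0 0; 1 -4.2 8.6 0 0; 1 -6.3 12.9 0 0; 1 -8.4 17.2 0 0; 1 -10.5 21.5 0 0"
}}

```text
clock: 8.0
eef_pos: [0.5668, -0.1404, 0.1513]
tool_rot: [0.0, 1.0, -0.0, 0.0]
ft_force: [-0.1, -1.2, -0.1]
grip_width: 0.0286
grasp_force: 57.6
```

Request:
{"fn": "send_rows", "kwargs": {
  "motion": "1 -2.1 4.5 0 0; 1 -4.3 9.1 0 0; 1 -4.3 9.1 0 0; 1 -4.3 9.1 2 0; 1 -4.3 9.1 2 0"
}}

```text
clock: 8.5
eef_pos: [0.6073, -0.0506, 0.1284]
tool_rot: [-0.001, 1.0, 0.0, -0.003]
ft_force: [-1.2, -0.2, -1.9]
grip_width: 0.0287
grasp_force: 57.6
```

Run:
```python
from h import *
im=vision.camera('side');cv2.imwrite('pics/s4.png',cv2.resize(im[130:260,250:370,::-1],None,fx=4,fy=4,interpolation=cv2.INTER_CUBIC))
o=bot.get_obs();print(o['eef_pos'],o['grip_width'],(np.array(proj('side',o['eef_pos']*[1,1,0]+[0,0,.003]))-[250,130])*4)
```

```text
[ 0.60771728 -0.05114557  0.12956166] 0.028618046863411104 [177.70006161 336.88563505]
```

View pics/s4.png

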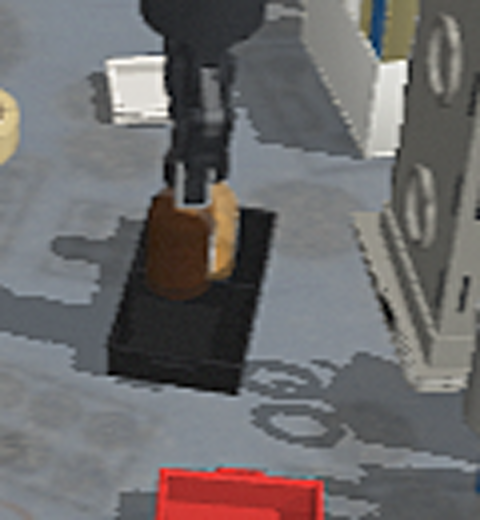

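The dark bottle hangs over the near bay. Projected down it lands at about column 176, and the bay centre is at about 187, so x needs about +6 mm.

Request:
{"fn": "send_rows", "kwargs": {
  "motion": "1 -0.6 0 2.5 0; 1 -0.6 0 4.5 0; 1 -0.6 0 5.6 0; 1 -0.6 0 5.7 0; 1 -0.6 0 5.7 0"
}}

```text
clock: 9.05
eef_pos: [0.6161, -0.0521, 0.0765]
tool_rot: [0.001, 1.0, -0.0, 0.001]
ft_force: [-0.4, -0.4, 5.6]
grip_width: 0.0286
grasp_force: 58.9
```

Request:
{"fn": "send_rows", "kwargs": {
  "motion": "-0.3 0 0 0 0; -0.3 0 0 0 0; -0.3 0 0 0 0; -0.3 0 0 -4 0; -0.3 0 0 -8 0"
}}

```text
clock: 9.55
eef_pos: [0.6139, -0.051, 0.1531]
tool_rot: [-0.0, 1.0, 0.0, -0.002]
ft_force: [1.2, 0.8, 0.9]
grip_width: 0.0557
grasp_force: 0.0
```

Request:
{"fn": "send_rows", "kwargs": {
  "motion": "-0.3 4.7 -0.3 -1.5 0; -0.3 9.4 -0.6 -1.5 0; -0.3 14.1 -1 -1.5 0; -0.3 18.9 -1.4 -1.5 0; -0.3 18.9 -1.4 -1.5 0"
}}

```text
clock: 10.05
eef_pos: [0.4173, -0.0645, 0.1671]
tool_rot: [0.001, 1.0, 0.001, -0.005]
ft_force: [1.1, -1.3, 0.5]
grip_width: 0.0555
grasp_force: 0.0
```

Run:
```python
from h import *
im=vision.camera('side');cv2.imwrite('pics/s5.png',cv2.resize(im[120:260,180:350,::-1],None,fx=4,fy=4,interpolation=cv2.INTER_CUBIC))
o=bot.get_obs();print(o['eef_pos'],o['grip_width'],[(np.array(proj('side',o['eef_pos']*[1,1,0]+[0,0,z]))-[180,120])*4 for z in (o['eef_pos'][2],.137,.099)])
```

```text
[ 0.42227174 -0.06488361  0.1684993 ] 0.05549949743985487 [array([173.71039032, 196.66674835]), array([175.50975916, 238.3370151 ]), array([177.60495807, 286.85819414])]
```

View pics/s5.png

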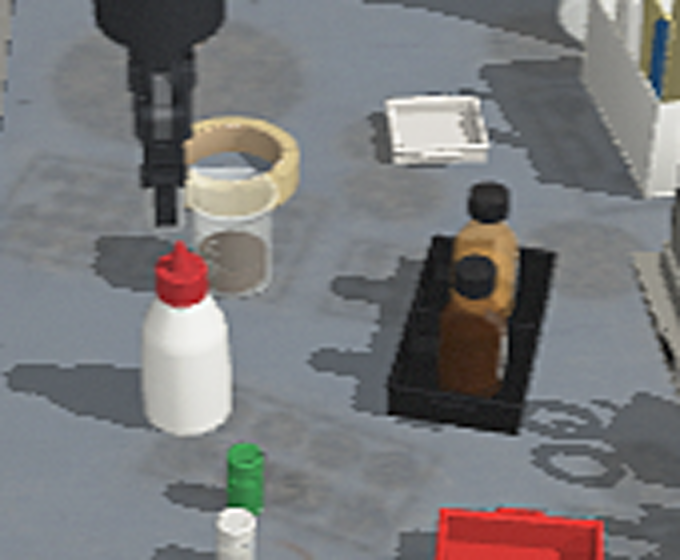

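Both amber bottles stand in their bays. The squeeze nozzle is at (181,245) against a predicted (175,238), so the correction is x +5 mm, y -2 mm.

Request:
{"fn": "send_rows", "kwargs": {
  "motion": "-0.3 -0.5 -0.2 0 0; -0.3 -0.5 -0.2 4.2 0; -0.3 -0.5 -0.2 8.1 0; -0.3 -0.5 -0.2 8.1 0; 1 -0.5 -0.2 8.1 0"
}}

```text
clock: 10.6
eef_pos: [0.4327, -0.0671, 0.0881]
tool_rot: [-0.0, 1.0, 0.0, -0.0]
ft_force: [-0.0, 1.0, 0.9]
grip_width: 0.0423
grasp_force: 0.5
```

Request:
{"fn": "send_rows", "kwargs": {
  "motion": "1 0 0 0 0; 1 0 0 0 0; 1 0 0 0 0; 1 0 0 -4 0; 1 0 0 -8 0"
}}

```text
clock: 11.1
eef_pos: [0.4303, -0.0669, 0.1687]
tool_rot: [-0.0, 1.0, 0.0, -0.001]
ft_force: [1.7, -1.0, -1.0]
grip_width: 0.0342
grasp_force: 56.4
```

Request:
{"fn": "send_rows", "kwargs": {
  "motion": "1 -3.4 -3.4 0 0; 1 -6.8 -6.8 0 0; 1 -10.2 -10.2 0 0; 1 -13.6 -13.6 0 0; 1 -17 -17 0 0"
}}

```text
clock: 11.6
eef_pos: [0.6028, -0.2386, 0.169]
tool_rot: [-0.0, 1.0, -0.0, 0.001]
ft_force: [1.6, 1.0, -0.4]
grip_width: 0.0345
grasp_force: 56.1
```

Request:
{"fn": "send_rows", "kwargs": {
  "motion": "1 -1.7 -1.8 0 0; 1 -1.7 -1.8 0 0; 1 -1.7 -1.8 3 0; 1 -1.7 -1.8 3 0"
}}

```text
clock: 12.0
eef_pos: [0.6155, -0.2536, 0.1342]
tool_rot: [-0.0, 1.0, 0.002, -0.004]
ft_force: [-0.4, 0.2, -1.9]
grip_width: 0.0344
grasp_force: 56.3
```

Run:
```python
from h import *
im=vision.camera('side');cv2.imwrite('pics/s6.png',cv2.resize(im[170:310,220:380,::-1],None,fx=4,fy=4,interpolation=cv2.INTER_CUBIC))
o=bot.get_obs();e=o['eef_pos'];print(e,o['grip_width'],[(np.array(proj('side',e*[1,1,0]+[0,0,z]))-[220,170])*4 for z in (e[2]-.087,.003)])
```

```text
[ 0.61614624 -0.25372925  0.13616017] 0.03432571843717465 [array([363.01999607, 342.2737161 ]), array([357.15418216, 397.80144703])]
```

View pics/s6.png

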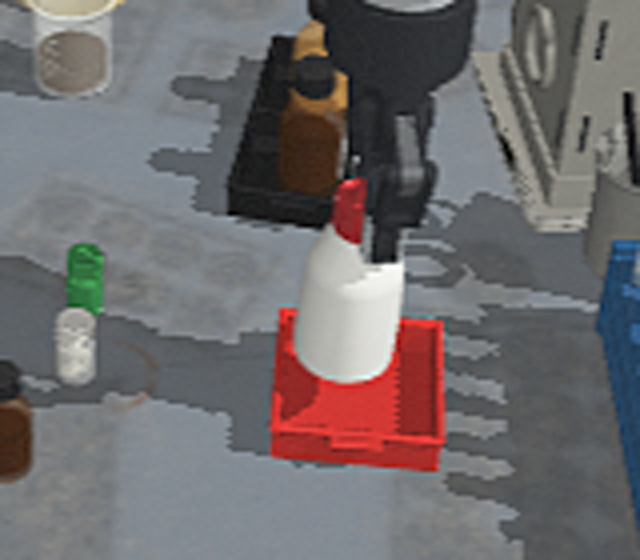

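The squeeze bottle is held near the pad edge: fingers at column 385, cap at 352, base at about (345,352). It is tilted only slightly. Projected down it lands at about column 341, with the tray floor centre at 357, so I'll shift x +10 mm and lower carefully.

Request:
{"fn": "send_rows", "kwargs": {
  "motion": "1 -1 0.2 0 0; 1 -1 0.2 2 0; 1 -1 0.2 3.5 0; 1 -1 0.2 4.1 0; 1 -1 0.2 4.1 0"
}}

```text
clock: 12.55
eef_pos: [0.6279, -0.2524, 0.0973]
tool_rot: [-0.0, 1.0, 0.0, -0.0]
ft_force: [0.2, 0.5, -1.0]
grip_width: 0.0341
grasp_force: 56.4
```

Request:
{"fn": "send_rows", "kwargs": {
  "motion": "1 0 0 0.2 0; 1 0 0 0.3 0; 1 0 0 0.3 0"
}}

```text
clock: 12.85
eef_pos: [0.6288, -0.2532, 0.0949]
tool_rot: [-0.0, 1.0, -0.0, 0.001]
ft_force: [-0.2, -1.1, -0.9]
grip_width: 0.0345
grasp_force: 56.4
```

Request:
{"fn": "send_rows", "kwargs": {
  "motion": "1 0 0 0.2 0; 1 0 0 0.3 0; 1 0 0 0.3 0; 1 0 0 0.3 0"
}}

```text
clock: 13.25
eef_pos: [0.6291, -0.2532, 0.0923]
tool_rot: [-0.0, 1.0, -0.0, 0.001]
ft_force: [-1.0, 1.2, 5.6]
grip_width: 0.0346
grasp_force: 57.9
```

Contact felt at 5.6 N. Release and rise.

Request:
{"fn": "send_rows", "kwargs": {
  "motion": "-0.3 0 0 0 0; -0.3 0 0 0 0; -0.3 0 0 0 0; -0.3 0 0 -4 0; -0.3 0 0 -8 0"
}}

```text
clock: 13.75
eef_pos: [0.6269, -0.2525, 0.1693]
tool_rot: [-0.0, 1.0, 0.001, -0.003]
ft_force: [1.0, -0.5, -0.2]
grip_width: 0.0554
grasp_force: 0.0
```

Request:
{"fn": "send_rows", "kwargs": {
  "motion": "0 4.4 0.8 0 0; 0 8.8 1.7 0 0; 0 13.2 2.6 0 0; 0 17.5 3.4 0 0; 0 17.5 3.4 5 0"
}}

```text
clock: 14.25
eef_pos: [0.4535, -0.2203, 0.1274]
tool_rot: [0.001, 1.0, -0.003, 0.005]
ft_force: [3.0, -1.3, 0.2]
grip_width: 0.0431
grasp_force: 0.0
```

Request:
{"fn": "send_rows", "kwargs": {
  "motion": "0 0 0 3 0; 0 0 0 3 0; 0 0 0 3 0"
}}

```text
clock: 14.55
eef_pos: [0.4533, -0.219, 0.0912]
tool_rot: [-0.0, 1.0, 0.0, -0.001]
ft_force: [-0.3, -0.1, 0.2]
grip_width: 0.0426
grasp_force: 0.0
```

Run:
```python
from h import *
im=vision.camera('side');cv2.imwrite('pics/s7.png',cv2.resize(im[190:310,190:350,::-1],None,fx=5,fy=5,interpolation=cv2.INTER_CUBIC))
o=bot.get_obs();e=o['eef_pos'];print(e,o['grip_width'],[(np.array(proj('side',e*[1,1,0]+[0,0,z]))-[190,190])*5 for z in (e[2],.045,0)])
```

```text
[ 0.45449593 -0.21952863  0.09217721] 0.043005262682802935 [array([248.91874108, 223.67580051]), array([250.39806516, 297.77093103]), array([251.7406495 , 365.01715692])]
```

View pics/s7.png

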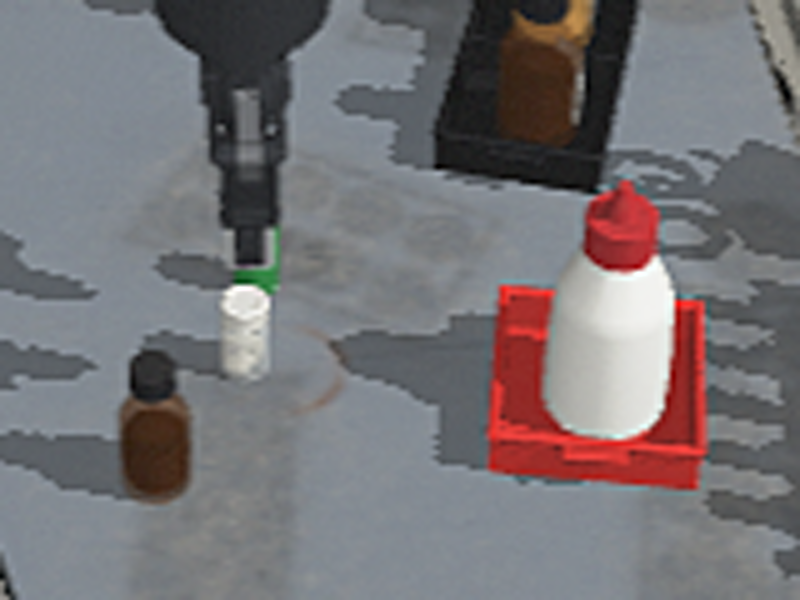

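The squeeze bottle stands upright in the red tray, about 5 mm off centre. The vial top at (245,296) nearly matches the prediction of (250,298), so x -2 mm.

Request:
{"fn": "send_rows", "kwargs": {
  "motion": "0 0.2 0 4 0; 0 0.2 0 8 0; 0 0.2 0 8 0; 1 0.2 0 8 0; 1 0.2 0 8 0"
}}

```text
clock: 15.1
eef_pos: [0.4538, -0.2202, 0.0137]
tool_rot: [-0.0, 1.0, -0.001, 0.002]
ft_force: [0.2, -0.3, 0.2]
grip_width: 0.0193
grasp_force: 58.4
```

Request:
{"fn": "send_rows", "kwargs": {
  "motion": "1 0 0 0 0; 1 0 0 0 0; 1 0 0 -5 0; 1 0 0 -10 0; 1 0 0 -15 0"
}}

```text
clock: 15.6
eef_pos: [0.451, -0.2189, 0.1633]
tool_rot: [-0.0, 1.0, 0.0, -0.0]
ft_force: [1.8, -1.1, -0.2]
grip_width: 0.0191
grasp_force: 58.7
```

Request:
{"fn": "send_rows", "kwargs": {
  "motion": "1 -1.7 4.5 0 0; 1 -3.4 9 0 0; 1 -5.1 13.5 0 0; 1 -6.8 18 0 0; 1 -8.5 22.5 0 0"
}}

```text
clock: 16.1
eef_pos: [0.5369, 0.0077, 0.1621]
tool_rot: [0.0, 1.0, -0.0, 0.001]
ft_force: [0.7, 0.2, -0.8]
grip_width: 0.0189
grasp_force: 58.7
```

Request:
{"fn": "send_rows", "kwargs": {
  "motion": "1 -1.7 4.5 0 0; 1 -3.4 9 0 0; 1 -5.1 13.5 0 0; 1 -6.8 18 0 0; 1 -8.5 22.5 0 0"
}}

```text
clock: 16.6
eef_pos: [0.6218, 0.2329, 0.162]
tool_rot: [-0.0, 1.0, 0.0, 0.001]
ft_force: [1.1, -0.8, 0.3]
grip_width: 0.0195
grasp_force: 58.7
```

Request:
{"fn": "send_rows", "kwargs": {
  "motion": "1 -0.7 2 3 0; 1 -0.7 2 7 0; 1 -0.7 2 10 0; 1 -0.7 2 10 0"
}}

```text
clock: 17.0
eef_pos: [0.6242, 0.2498, 0.0556]
tool_rot: [-0.0, 1.0, -0.002, -0.005]
ft_force: [-0.4, 0.4, -0.7]
grip_width: 0.0192
grasp_force: 58.7
```

Run:
```python
from h import *
im=vision.camera('side');cv2.imwrite('pics/s8.png',cv2.resize(im[90:190,240:360,::-1],None,fx=6,fy=6,interpolation=cv2.INTER_CUBIC))
o=bot.get_obs();e=o['eef_pos'];print(e,o['grip_width'],[(np.array(proj('side',e*[1,1,0]+[0,0,z]))-[240,90])*6 for z in (e[2],e[2]-.012,.003)])
```

```text
[0.6262613  0.25030016 0.05893085] 0.018762330470580485 [array([291.20438112, 287.25209521]), array([290.12561345, 306.99774628]), array([286.26395336, 377.68116993])]
```

View pics/s8.png

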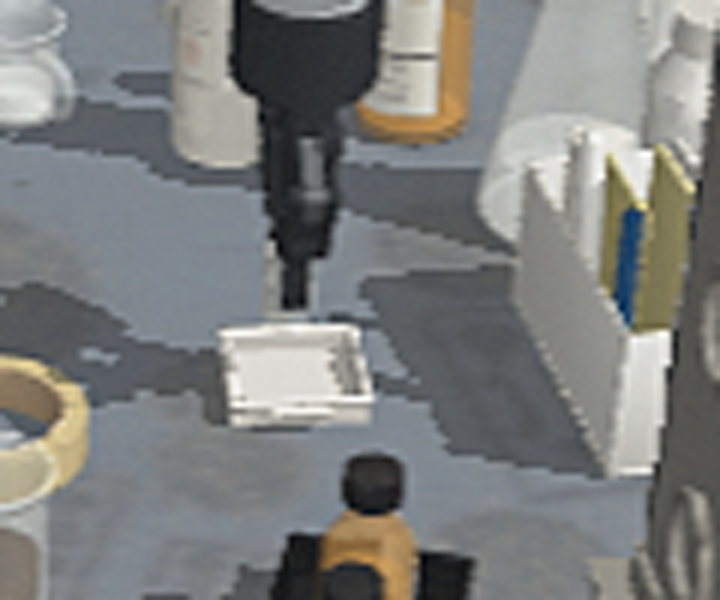

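The vial hangs at (290,310). Projected down it lands at (286,378), with the tray floor centre at about (293,385), so the correction is x +3 mm, y -4 mm.

Request:
{"fn": "send_rows", "kwargs": {
  "motion": "1 -0.3 -0.4 2 0; 1 -0.3 -0.4 3.5 0; 1 -0.3 -0.4 4.2 0; 1 -0.3 -0.4 4.3 0; 1 -0.3 -0.4 4.3 0"
}}

```text
clock: 17.55
eef_pos: [0.6316, 0.2471, 0.0188]
tool_rot: [-0.0, 1.0, 0.0, 0.0]
ft_force: [0.1, -0.9, 0.0]
grip_width: 0.0192
grasp_force: 58.7
```

Request:
{"fn": "send_rows", "kwargs": {
  "motion": "1 0 0 0.1 0; 1 0 0 0.2 0; 1 0 0 0.2 0; 1 0 0 0.2 0"
}}

```text
clock: 17.95
eef_pos: [0.6316, 0.2472, 0.0165]
tool_rot: [-0.0, 1.0, 0.0, 0.0]
ft_force: [0.1, -0.1, 0.6]
grip_width: 0.0189
grasp_force: 58.8
```

Request:
{"fn": "send_rows", "kwargs": {
  "motion": "1 0 0 0.1 0; 1 0 0 0.2 0; 1 0 0 0.2 0; 1 0 0 0.2 0"
}}

```text
clock: 18.35
eef_pos: [0.6318, 0.2472, 0.0164]
tool_rot: [-0.0, 1.0, 0.0, 0.001]
ft_force: [-3.2, -1.0, 9.7]
grip_width: 0.0192
grasp_force: 59.8
```

Request:
{"fn": "send_rows", "kwargs": {
  "motion": "1 0 0 -0.1 0; 0.1 0 0 -0.1 0; 0.1 0 0 -0.1 0; 0.1 0 0 -0.1 0; 0.1 0 0 -3 0"
}}

```text
clock: 18.85
eef_pos: [0.6275, 0.2454, 0.0388]
tool_rot: [-0.0, 1.0, -0.002, -0.005]
ft_force: [0.3, -0.0, -0.8]
grip_width: 0.0385
grasp_force: 0.0
```

Request:
{"fn": "send_rows", "kwargs": {
  "motion": "0.1 0 0 -5 0; 0.1 0 0 -10 0; 0.1 3 0 -14 0; 0.1 7 3 -14 0; 0.1 11 6 -14 0"
}}

```text
clock: 19.35
eef_pos: [0.5218, 0.3073, 0.1861]
tool_rot: [0.001, 1.0, 0.001, 0.002]
ft_force: [-0.1, 0.9, -0.5]
grip_width: 0.0382
grasp_force: 0.0
```

Request:
{"fn": "send_rows", "kwargs": {
  "motion": "0.1 4 3 0 0; 0.1 8 6 0 0; 0.1 12 9 0 0; 0.1 12 9 0 0"
}}

```text
clock: 19.75
eef_pos: [0.3963, 0.4002, 0.184]
tool_rot: [-0.004, 1.0, 0.0, -0.001]
ft_force: [-0.5, -0.3, -1.3]
grip_width: 0.0385
grasp_force: 0.0
```

Run:
```python
from h import *
im=vision.camera('top');a=cv2.resize(im[125:235,110:360,::-1],None,fx=3,fy=2.7,interpolation=cv2.INTER_CUBIC)
s=vision.camera('side');b=cv2.resize(s[110:300,200:360,::-1],None,fx=1.55,fy=1.55,interpolation=cv2.INTER_CUBIC)
c=cv2.resize(s[130:180,270:330,::-1],None,fx=5,fy=5,interpolation=cv2.INTER_CUBIC)
o=np.zeros((600,760,3),np.uint8);o[:a.shape[0],:750]=a;o[300:300+b.shape[0],:b.shape[1]]=b;o[300:550,300:600]=c
cv2.imwrite('pics/f.png',o);print(bot.get_obs()['eef_pos'])
```

```text
[0.4002636  0.39777302 0.18401276]
```

View pics/f.png

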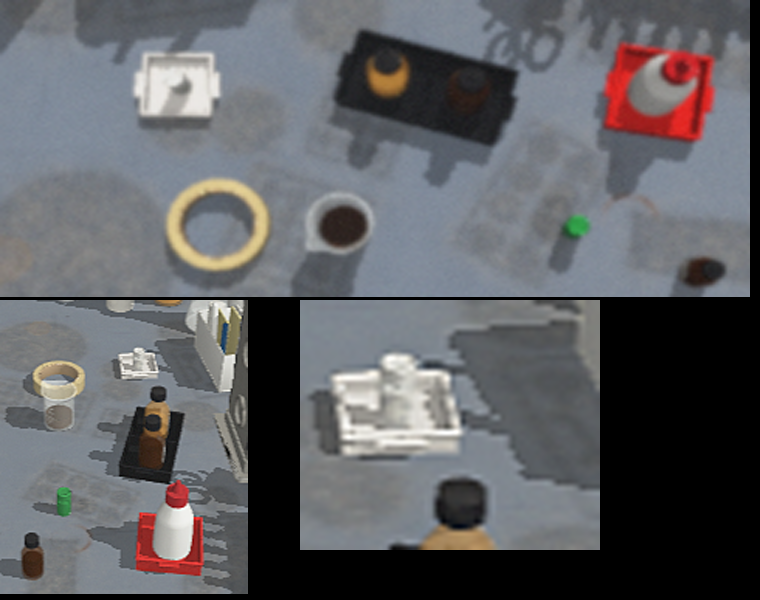

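Everything stands upright in its tray, and the tape and beaker haven't moved. In the top crop the caps are at honey (388,62), dark (469,80), squeeze (682,66) and vial (180,85). One quick numeric check of the offsets before handing in.

Run:
```python
from h import *
np.set_printoptions(precision=3,suppress=True)
g=lambda x,y,z:at('top',110+x/3,125+y/2.7,z)[:2]
def loc(p,c,a):
    a=np.radians(a-90);d=p-np.array(c);return np.array([[np.cos(a),np.sin(a)],[-np.sin(a),np.cos(a)]])@d
print(loc(g(388,62,.1),(.624,-.011),72.4),loc(g(469,80,.1),(.624,-.011),72.4),loc(g(682,66,.125),(.617,-.255),82),loc(g(180,85,.048),(.628,.251),90))
```

```text
[-0.005  0.037] [-0.001 -0.043] [0.001 0.004] [-0.009 -0.012]
```

All well inside the limits.

```bash
python3 -c "
from h import *
print(workorder.job_done())"
```

```text
the job is handed in; nothing more can be done
None
```

The job is handed in: both amber bottles, the squeeze bottle and the vial stand upright in their trays, and the beaker and tape roll look unmoved in the last picture; no verdict was returned.

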